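# Pack the cabinet feet in the clip-lid canister

### The job

Pack the spare beech cabinet feet away: feed every foot, one after another, through the neck into the clear canister, then set the blue lid squared up and flat on the canister and snap all four orange side clips down until they lock. Leave the tools and hardware lying around undisturbed.

Things in the scene. Friction and masses are not known exactly. Their poses are not given: they have to be found in the camera images.
- canister_mouth (a point): Centre of the canister's round mouth, at the top face of its white square flange (92 x 92 mm, 6 mm thick), 210 mm above the work surface; z up, x and y square to the flange's sides. The neck is a round hole 60 mm across and 45 mm long. A 1.5 mm locking rib runs under each flange edge.
- canister_floor (a point): Centre of the inner floor of the fixed clear canister, 206 mm below the mouth, with a low domed push-up 25 mm high. Inside 142 mm square; outside 150 mm square up to a flat shoulder 170 mm above the work surface, from which the narrower neck rises. It stands in a beech cradle 184 mm square, 30 mm high. Axes as at the mouth.
- lid_seat (a point): Centre of the underside of the loose lid's plate (blue, 94 x 94 x 7 mm, about 0.2 kg), the face that lies on the flange when home. z up, x along the handle. Below it a black round plug 58 mm across, narrowing to 49 mm, 12 mm deep, with 1.2 mm play in the neck; the lid starts on the work surface resting on it. It fits in any of four quarter turns, sides square to the flange's.
- lid_handle (a point): Centre of the lid's bar handle (axes as lid_seat): 60 mm along x, 14 mm thick along y, 24 mm high (from 12 mm below this point, where the plate's top is, to 12 mm above).
- clip1 (a joint): Angle of the orange clip on the lid's +x side (axes of lid_seat): 0 = straight down, locked; 1.57 = level, sticking out; up to 2.3. 40 mm wide, reaching 28 mm from its hinge, which lies 46 mm from the lid's centre, 3 mm above lid_seat. It stays where put and turns easily (under 1 N at its end); the last 0.4 rad needs about 2 to 6 N inward on its lower end to snap under the rib.
- clip2 (a joint): Angle of the orange clip on the lid's +y side (axes of lid_seat): 0 = straight down, locked; 1.57 = level, sticking out; up to 2.3. 40 mm wide, reaching 28 mm from its hinge, which lies 46 mm from the lid's centre, 3 mm above lid_seat. It stays where put and turns easily (under 1 N at its end); the last 0.4 rad needs about 2 to 6 N inward on its lower end to snap under the rib.
- clip3 (a joint): Angle of the orange clip on the lid's -x side (axes of lid_seat): 0 = straight down, locked; 1.57 = level, sticking out; up to 2.3. 40 mm wide, reaching 28 mm from its hinge, which lies 46 mm from the lid's centre, 3 mm above lid_seat. It stays where put and turns easily (under 1 N at its end); the last 0.4 rad needs about 2 to 6 N inward on its lower end to snap under the rib.
- clip4 (a joint): Angle of the orange clip on the lid's -y side (axes of lid_seat): 0 = straight down, locked; 1.57 = level, sticking out; up to 2.3. 40 mm wide, reaching 28 mm from its hinge, which lies 46 mm from the lid's centre, 3 mm above lid_seat. It stays where put and turns easily (under 1 N at its end); the last 0.4 rad needs about 2 to 6 N inward on its lower end to snap under the rib.
- clip1_end (a point): Middle of the outer face of clip1 near its free end, 26 mm below and 6.5 mm outward of its hinge when the clip is down; it moves with the clip.
- clip2_end (a point): Middle of the outer face of clip2 near its free end, 26 mm below and 6.5 mm outward of its hinge when the clip is down; it moves with the clip.
- clip3_end (a point): Middle of the outer face of clip3 near its free end, 26 mm below and 6.5 mm outward of its hinge when the clip is down; it moves with the clip.
- clip4_end (a point): Middle of the outer face of clip4 near its free end, 26 mm below and 6.5 mm outward of its hinge when the clip is down; it moves with the clip.
- foot1_mid (a point): Loose square beech foot, 32 x 32 x 60 mm (x, y, z), 55 g, with a steel stud 8 mm thick and 12 mm high on its top; starts standing upright, stud up. This point is the centre of the wooden block. 3 to 5 of the five feet are present.
- foot2_mid (a point): Loose square beech foot, 32 x 32 x 60 mm (x, y, z), 55 g, with a steel stud 8 mm thick and 12 mm high on its top; starts standing upright, stud up. This point is the centre of the wooden block. 3 to 5 of the five feet are present.
- foot3_mid (a point): Loose square beech foot, 32 x 32 x 60 mm (x, y, z), 55 g, with a steel stud 8 mm thick and 12 mm high on its top; starts standing upright, stud up. This point is the centre of the wooden block. 3 to 5 of the five feet are present.
- foot4_mid (a point): Loose square beech foot, 32 x 32 x 60 mm (x, y, z), 55 g, with a steel stud 8 mm thick and 12 mm high on its top; starts standing upright, stud up. This point is the centre of the wooden block. 3 to 5 of the five feet are present.
- foot5_mid (a point): Loose square beech foot, 32 x 32 x 60 mm (x, y, z), 55 g, with a steel stud 8 mm thick and 12 mm high on its top; starts standing upright, stud up. This point is the centre of the wooden block. 3 to 5 of the five feet are present.
- spanner: Bystander: steel combination spanner, 170 mm long; leave it alone.
- driver: Bystander: hex driver, green grip, 195 mm long; leave it alone.
- hinge_a: Bystander: open aluminium hinge plate, 110 x 70 mm; leave it alone.
- hinge_b: Bystander: open aluminium hinge plate, 110 x 70 mm; leave it alone.
- clamp: Bystander: beech offcut 200 mm long held in a spring clamp with yellow jaws; leave it alone.
- tape: Bystander: yellow tape measure, 60 mm; leave it alone.
There are look-alikes about, which are no part of the job. Leave any purple look-alike of the part that bears foot5_mid alone.

How it is judged:
By the outcome, as a careful person would: the job done as asked, in the order asked, and still so for the second after the job is handed in, with the robot touching nothing.
Of foot1, foot2, foot3, foot4, foot5 only 3 to 5 are there at a start; the rules pass over those that are not, and their reading is None.
At some moment in a run one of lid may be knocked a few centimetres aside while the robot is not near it.
It also fails if it takes over 210 s, if anything falls off the work surface, if the arm or the gripper's body presses on something with over 40 N, if the wrist force passes 120 N, or if a joint passes its speed limit or range.

### The arm

A 6-joint arm with a two-finger parallel gripper is mounted at the origin on the work surface. World frame = base frame: x ahead of the robot, y to its left, z up, the work surface at z = 0. Lengths are in mm, angles in rad, forces in N, time in s.
With the tool pointing down it reaches from about 350 to 875 mm from the base axis. Payload 4.2 kg.
Tool frame: the origin (TCP) lies at the very end of the fingers, on their centre line; the grasp point (between the pads) lies 19 mm behind it; z points along the fingers, y is the line along which they close (so a half turn about z gives the same grasp; the last joint's range is limited). The gripper opens to 85 mm and grips with 20 to 120 N. Pads are 22 mm wide; open, the fingers measure 114 mm over their backs; the gripper's body (76 mm by 85 mm) begins 54 mm behind the grasp point. The pads swing forward as they close: fully open they stand 13 mm farther back than shut.
Start: joints at [-1.039, 0.385, 0.008, 0, -1.194, -0.259], TCP at [168.41, -601.862, 231.312] pointing down, gripper open.
Joint ranges: [-3.14, 3.14], [-1.21, 2.06], [-1.07, 1.41], [-3.16, 2.05], [-2.99, -0.16], [-3.1, 3.1]. Speed limits (rad/s): [2.79, 2.79, 3.14, 3.14, 3.14, 3.14].

### API

Orientations are given as a unit quaternion [x, y, z, w].
In Python, from bench import arm gives the robot as it stands.
- The arm moves only by the tool servo_tool, never from a script. Its argument "rows" is a list that holds one entry, the list of rows, each a list of 7 numbers: the finger opening in mm, from 0 to 85.4, then the shift along the tool's x, y, z in mm, then the turn, a rotation vector about the tool's x, y, z in rad. A call has 1 to 10 rows; each row is the pose to reach, as a shift and turn from the pose commanded when the call began, along the tool's axes at that moment; what a row does not reach only later rows make up. A row lasts 1/8 s, in which the tool goes at most 62.5 mm and 10.7 degrees, less where a joint would pass 70% of its speed; a pose out of reach is approached as far as the arm can. A call with a gripper value outside its range is refused whole. The fingers move at their own pace and stop on an object; the grip force is fixed at half the most. Time passes only in rows, so rows that repeat a pose let the fingers close. It gives the time, the measured TCP pose, the force, the opening and the grip force at its end, in the units of the state.
- arm.read_state(): the state, without advancing time (a new reading comes with each control period).
- arm.get_image(name): name is "side" or "top"; returns the picture (420x560x3 uint8, red, green, blue); there is no depth.
- arm.camera_params(name): a dict with "intrinsics" (3x3 intrinsics, pixels), "D" ([k1, k2, p1, p2, k3] as OpenCV has them; the pictures are not rectified), "R" (3x3) and "t" (3): a world point X has camera coordinates R X + t. Camera axes: x right, y down, z forward; pixel columns grow to the right and rows downward; lengths in mm; the calibration is good to about 2 mm. A picture is of the moment at which its call begins. camera_params takes no time and is no camera call.
- arm.job_done(): hands the job in; it is judged then, once.
The state is a dict: "clock": time; "joints": joint angles; "joint_vel": joint speeds; "joint_efforts": joint torques, N m; "position": TCP position; "ee_rot": TCP orientation; "contact_force": force on the tool from outside, world axes, zero at the start; "wrist_torque": the same for the moment, N m; "gripper_width": finger opening in mm; "grasp_force": force on a finger pad.
Only numpy, scipy, OpenCV 4.12 (cv2) and the standard library are available. Lean on these libraries where they do the work, as an engineer would, in place of code of your own. Each camera call takes 0.05 s, during which the arm holds its last target. There are 200 camera calls.

## Working session

There is one attempt and no reset: what is moved stays moved. The work goes in short steps, Python scripts to look and compute and a tool call to move; the robot and the scene stay as the last step left them, time stands still between calls to the robot, and variables do not carry over. Pictures are saved under pics/ and viewed, at most 14 in all, crops included, and the job is handed in when it is done.

Besides the shell and the picture viewer there is one more tool, called after "Call:" as name([rows], argument=value, ...), one row to a line, values as JSON. servo_tool: Moves the arm, as the interface text tells. Its arguments: {"type":"object","properties":{"rows":{"type":"array"}},"required":["rows"]}

```bash
mkdir -p pics; ls; python3 - <<'E'
from bench import arm
import cv2,numpy as np
for n in("side","top"):
    im=arm.get_image(n); cv2.imwrite(f"pics/{n}0.png",cv2.cvtColor(im,cv2.COLOR_RGB2BGR))
    p=arm.camera_params(n); R=np.array(p["R"]);print(n,np.array(p["intrinsics"]).round(1).tolist(),p["D"],"C",(-R.T@np.array(p["t"])).round(),R.round(2).tolist())
s=arm.read_state();print(s)
E
```

```text
pics
side [[431.5, 0.0, 275.6], [0.0, 431.5, 202.9], [0.0, 0.0, 1.0]] [-0.01974433  0.          0.          0.          0.        ] C [ 421. 1066.  908.] [[-0.99, -0.14, -0.0], [-0.08, 0.59, -0.8], [0.12, -0.79, -0.59]]
top [[514.0, 0.0, 279.0], [0.0, 514.0, 207.7], [0.0, 0.0, 1.0]] [-0.17201412  0.          0.          0.          0.        ] C [ 423.   53. 1790.] [[0.03, -1.0, 0.01], [-0.99, -0.03, -0.1], [0.1, -0.01, -1.0]]
{'clock': 0.1, 'joints': array([-1.03937237e+00,  3.85492884e-01,  6.74189414e-03, -4.13628013e-04,
       -1.19399095e+00, -2.58613857e-01]), 'joint_vel': array([-0.00022397, -0.00067817,  0.00333778,  0.00200632,  0.0004611 ,
        0.00212325]), 'joint_efforts': array([-6.61703671e-04, -3.93319809e+01,  1.88928473e+01,  4.19791415e+00,
       -2.55264225e-03,  3.02236050e-07]), 'position': array([ 168.27608168, -601.37568438,  230.31809515]), 'ee_rot': array([-1.35906799e-01,  9.90721131e-01,  9.71864888e-04, -1.96933714e-04]), 'contact_force': array([ 0.6310697 ,  0.10410154, -1.26088125]), 'wrist_torque': array([ 0.01337194,  0.02663582, -0.02342803]), 'grasp_force': 0.0, 'gripper_width': 85.44155574554082}
```

View pics/side0.png

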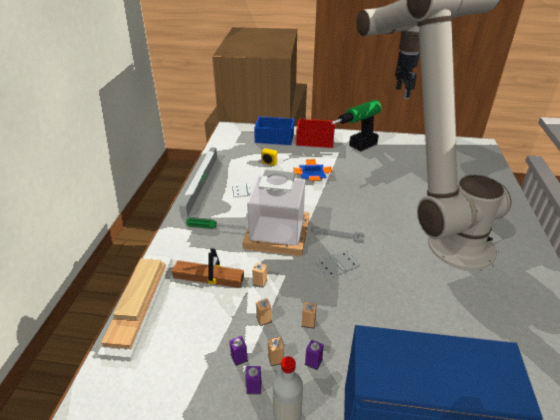

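View pics/top0.png

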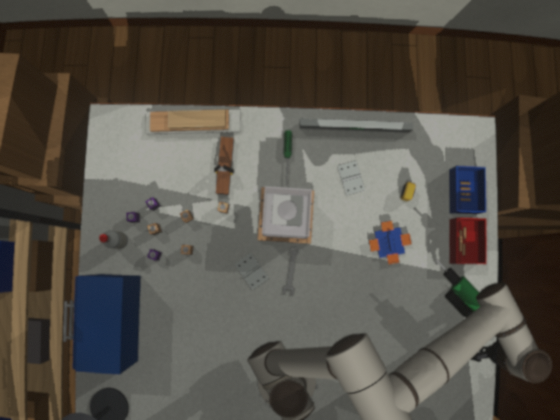

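Candidates for a foot: beech feet at side (260,274), (264,311), (310,314), (276,350), which are top (222,208), (186,216), (187,249), (153,229). The purple look-alikes are at side (238,350), (314,353), (253,379). The bottle is at (288,390). I choose the four beech ones; next is a close crop.

```bash
cat > h.py <<'E'
import cv2,numpy as np
from bench import arm
def und(n,uv):
    p=arm.camera_params(n);return cv2.undistortPoints(np.float64(uv).reshape(-1,1,2),np.array(p["intrinsics"]),np.array(p["D"])).reshape(-1,2)
def plane(n,uv,z):
    p=arm.camera_params(n);R=np.array(p["R"]);t=np.array(p["t"]).ravel();C=-R.T@t
    d=np.c_[und(n,uv),np.ones(len(und(n,uv)))]@R
    return C+d*((z-C[2])/d[:,2])[:,None]
def tri(us,ut):
    P=[np.c_[np.array(arm.camera_params(n)["R"]),np.array(arm.camera_params(n)["t"]).ravel()] for n in("side","top")]
    X=cv2.triangulatePoints(P[0],P[1],und("side",us).T,und("top",ut).T);return (X[:3]/X[3]).T
def proj(n,X):
    p=arm.camera_params(n);return cv2.projectPoints(np.float64(X).reshape(-1,1,3),cv2.Rodrigues(np.array(p["R"]))[0],np.array(p["t"]).ravel(),np.array(p["intrinsics"]),np.array(p["D"]))[0].reshape(-1,2)
def shot(n): return arm.get_image(n)
def crop(im,x,y,w,h,s): return cv2.cvtColor(cv2.resize(im[y:y+h,x:x+w],None,fx=s,fy=s,interpolation=cv2.INTER_CUBIC),cv2.COLOR_RGB2BGR)
E
python3 - <<'E'
from h import *
s=cv2.imread("pics/side0.png")[:,:,::-1];t=cv2.imread("pics/top0.png")[:,:,::-1]
a=crop(s,220,255,110,140,4);a=cv2.copyMakeBorder(a,0,40,0,0,cv2.BORDER_CONSTANT)
b=crop(t,125,190,110,75,3.2);c=crop(t,360,205,65,70,5)
b=cv2.resize(b,(352,240));c=cv2.resize(c,(352,360))
cv2.imwrite("pics/c1.png",np.hstack([a,np.vstack([b,c])]))
E
```

```text
(no output)
```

View pics/c1.png

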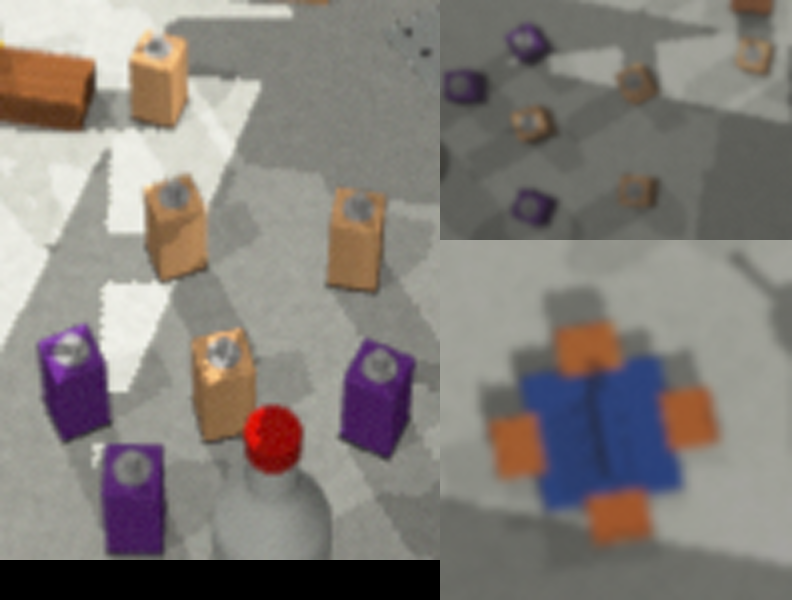

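The crop shows four beech feet, each with a steel stud. Their stud pixels are side (260,266.5), (264,303), (309.5,307), (276,343). The lid lies at top (391,242) with its handle roughly along world x and all four clips out. Now positions.

```bash
python3 - <<'E'
from h import *
s=cv2.imread("pics/side0.png")[:,:,::-1];t=cv2.imread("pics/top0.png")[:,:,::-1]
us=[(260,266.5),(264,303.2),(309.5,307),(275.7,342.7)];ut=[(222.5,207.2),(186,216.2),(186,249.1),(153.1,228.4)]
print("tri",tri(us,ut).round(1).tolist());print("side z70",plane("side",us,69).round(1).tolist());print("top z70",plane("top",ut,69).round(1).tolist())
k=4
S=cv2.resize(np.ascontiguousarray(s),None,fx=k,fy=k,interpolation=cv2.INTER_CUBIC);h=cv2.cvtColor(S,cv2.COLOR_RGB2HSV)
m=cv2.inRange(h,(8,70,70),(22,200,255))
for u,v in us:
    w=np.zeros_like(m);x,y=int(u*k),int(v*k);w[y-30:y+125,x-55:x+55]=m[y-30:y+125,x-55:x+55]
    w=cv2.morphologyEx(w,cv2.MORPH_OPEN,np.ones((5,5)))
    c=max(cv2.findContours(w,0,1)[0],key=cv2.contourArea);c=cv2.approxPolyDP(cv2.convexHull(c),5,True).reshape(-1,2)/k
    # lower vertices on z=0
    print("foot",np.c_[c,plane("side",c,0)[:,:2]].round(1).tolist())
a=crop(t,250,175,75,80,5);b=crop(s,235,165,85,95,5);b=cv2.resize(b,(358,400));
cv2.imwrite("pics/c2.png",np.hstack([a,b]))
T=cv2.cvtColor(cv2.resize(np.ascontiguousarray(t),None,fx=k,fy=k,interpolation=cv2.INTER_CUBIC),cv2.COLOR_RGB2HSV)
m=cv2.inRange(T,(105,130,70),(125,255,255));w=np.zeros_like(m);w[205*k:275*k,360*k:425*k]=m[205*k:275*k,360*k:425*k]
c=max(cv2.findContours(w,0,1)[0],key=cv2.contourArea).reshape(-1,2)/k
P=plane("top",c,19)[:,:2].astype(np.float32);print("lid",cv2.minAreaRect(P))
m=cv2.inRange(T,(5,150,100),(18,255,255));w[:]=0;w[205*k:275*k,360*k:425*k]=m[205*k:275*k,360*k:425*k]
for c in cv2.findContours(w,0,1)[0]:
    if cv2.contourArea(c)>300:print("clip",plane("top",[c.reshape(-1,2).mean(0)/k],25).round(1).tolist(),cv2.contourArea(c)/k/k)
E
```

```text
tri [[591.1, 234.1, 62.8], [558.1, 357.6, 60.1], [445.4, 352.9, 59.1], [512.6, 468.8, 60.2]]
side z70 [[589.0, 240.2, 69.0], [556.9, 365.1, 69.0], [443.9, 361.2, 69.0], [511.5, 475.0, 69.0]]
top z70 [[591.3, 233.5, 69.0], [557.2, 356.0, 69.0], [446.5, 351.2, 69.0], [512.4, 466.7, 69.0]]
foot [[256.2, 263.2, 616.2, 160.4], [266.8, 265.8, 583.6, 166.4], [266.8, 279.5, 574.7, 220.8], [263.0, 286.5, 580.9, 248.6], [253.0, 283.8, 610.6, 242.3], [252.5, 269.8, 622.3, 188.5]]
foot [[267.0, 299.0, 562.5, 291.8], [271.2, 307.2, 546.7, 318.3], [271.5, 321.2, 539.0, 363.6], [260.2, 324.8, 565.9, 378.6], [256.5, 315.8, 580.6, 351.7], [256.2, 302.0, 589.5, 306.2]]
foot [[304.2, 302.0, 461.2, 288.0], [316.0, 303.8, 429.4, 289.6], [313.5, 327.8, 430.1, 368.7], [302.0, 325.8, 459.7, 366.6]]
foot [[280.2, 337.0, 510.1, 408.2], [283.8, 347.0, 497.7, 435.7], [283.8, 357.0, 494.1, 463.3], [280.2, 363.8, 499.9, 482.4], [271.2, 365.0, 520.4, 488.7], [268.2, 354.8, 531.7, 462.5], [267.8, 340.8, 539.2, 423.5]]
lid ((490.31536865234375, -345.2837219238281), (87.47091674804688, 87.99375915527344), 10.621845245361328)
clip [[433.1, -355.9, 25.0]] 66.4375
clip [[479.4, -289.0, 25.0]] 63.53125
clip [[501.4, -401.4, 25.0]] 64.6875
clip [[546.5, -333.8, 25.0]] 67.09375
```

View pics/c2.png

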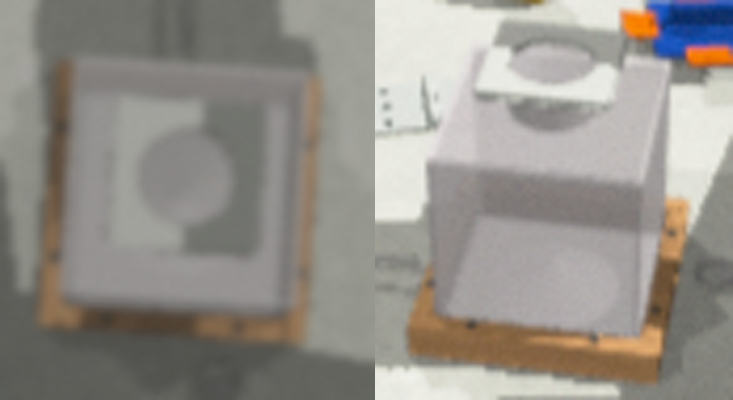

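The canister hole is at top (287,210.4). The flange centre is about side (276.3,183.3) and the cradle is tilted a few degrees. Next I work out the mouth, the cradle yaw and the bottle's position, with pixel-to-world checks.

```bash
cat >> h.py <<'E'
from scipy.spatial.transform import Rotation as Ro
def go(x,y,z,yaw,tilt=None):
    "shift/turn in tool axes from the present pose to TCP (x,y,z), pointing down, closing line (tool y) at yaw deg mod 180"
    s=arm.read_state();R0=Ro.from_quat(s["ee_rot"])
    best=None
    for k in(0,180):
        a=np.radians(yaw-90+k);xa=np.array([np.cos(a),np.sin(a),0]);za=np.array([0,0,-1.]);ya=np.cross(za,xa)
        r=(R0.inv()*Ro.from_matrix(np.c_[xa,ya,za])).as_rotvec()
        if best is None or np.linalg.norm(r)<np.linalg.norm(best):best=r
    d=R0.inv().apply(np.array([x,y,z])-s["position"])
    print("shift",d.round(1).tolist(),"turn",best.round(3).tolist())
def st():
    s=arm.read_state();R=Ro.from_quat(s["ee_rot"]).as_matrix()
    print("t",round(s["clock"],2),"pos",s["position"].round(1),"toolx",R[:,0].round(3),"tooly",R[:,1].round(3),"z",R[:,2].round(3),"F",s["contact_force"].round(1),"w",round(s["gripper_width"],1),"g",round(s["grasp_force"],1),"j",s["joints"].round(2))
E
python3 - <<'E'
from h import *
print("mouth tri",tri([(276.3,183.3)],[(287.2,210.4)]).round(1),"top z210",plane("top",[(287.2,210.4),(287.8,210.1)],210).round(1).tolist(),"side",plane("side",[(276.3,183.3)],210).round(1))
f=np.array([(115,95),(265,100),(262,258),(112,250)])/5+[250,175]
print("flange",plane("top",f,210)[:,:2].round(1).tolist())
c=np.array([(58,58),(320,73),(305,345),(40,325)])/5+[250,175];P=plane("top",c,30)[:,:2]
print("cradle",P.round(1).tolist(),P.mean(0))
for i in range(4):
    e=P[(i+1)%4]-P[i];print(np.hypot(*e).round(1),np.degrees(np.arctan2(e[1],e[0])).round(1))
    e=(plane("top",f,210)[:,:2]);e=e[(i+1)%4]-e[i];print("  fl",np.hypot(*e).round(1),np.degrees(np.arctan2(e[1],e[0])).round(1))
print("cap",tri([(288,364)],[(105,238.5)]).round(0))
go(592,232,330,78); st()
E
```

```text
mouth tri [[575.3  18.2 195.4]] top z210 [[573.4, 18.5, 210.0], [574.3, 16.7, 210.0]] side [[572.6  39.7 210. ]]
flange [[623.1, 63.8], [622.7, -29.2], [524.6, -29.7], [526.9, 62.9]]
cradle [[670.5, 105.2], [665.4, -76.3], [477.3, -70.1], [485.9, 111.7]] [574.76891466  17.63394477]
181.5 -91.6
  fl 93.0 -90.2
188.2 178.1
  fl 98.1 -179.7
182.0 87.3
  fl 92.5 88.6
184.7 -2.0
  fl 96.2 0.6
cap [[470. 596. 179.]]
shift [-632.5, 688.7, -98.4] turn [0.002, -0.001, 0.482]
t 0.1 pos [ 168.3 -601.4  230.3] toolx [-0.963 -0.269  0.   ] tooly [-0.269  0.963  0.002] z [-0.001  0.002 -1.   ] F [ 0.6  0.1 -1.3] w 85.4 g 0.0 j [-1.04  0.39  0.01 -0.   -1.19 -0.26]
```

```bash
python3 - <<'E'
from h import *
X=np.array([[574.5+a,17.5+b,210] for a,b in((46,46),(46,-46),(-46,-46),(-46,46),(0,0))]);p=proj("side",X);print(p.round(1))
s=cv2.imread("pics/side0.png")[:,:,::-1];t=cv2.imread("pics/top0.png")[:,:,::-1]
a=crop(s,235,165,80,50,7)
for q in p: cv2.circle(a,tuple(int(v) for v in (q-[235,165])*7+3),3,(0,0,255),-1)
b=crop(s,285,150,50,40,7)
c=crop(t,365,210,55,40,7)
o=np.zeros((600,800,3),np.uint8);o[:350,:560]=a;o[350:600,:350]=b[:250];o[350:600,400:785]=c[:250]
cv2.imwrite("pics/c3.png",o)
E
```

```text
[[258.6 186.6]
 [263.9 169.7]
 [294.1 171.9]
 [290.5 189.1]
 [276.7 179.1]]
```

View pics/c3.png

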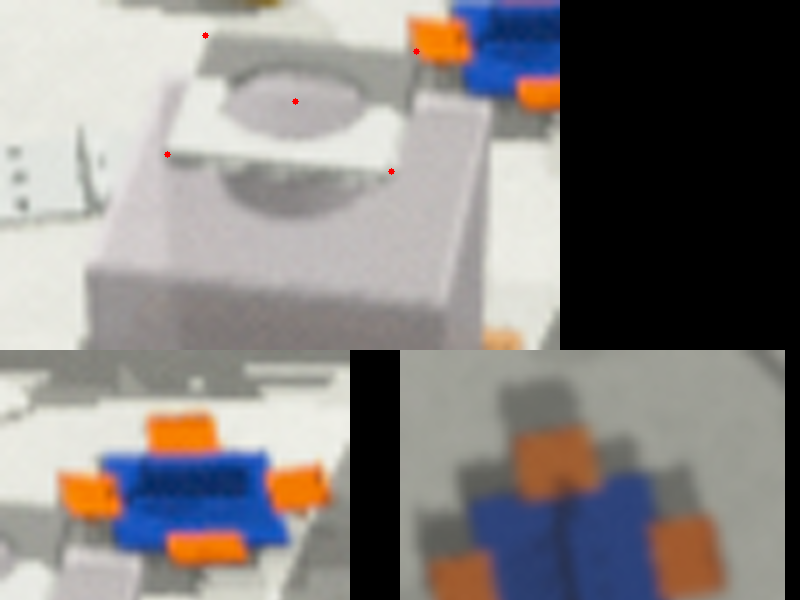

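The flange projection agrees with the mouth at (574.5,17.5,210). The handle bar runs along world x, with a lid yaw of about 11°. Moving to foot A.

Call:
servo_tool([
  [[55,0,0,-60,0,0,0],[55,0,0,-120,0,0,0.16],[55,0,0,-170,0,0,0.32],[55,-40,44,-170,0,0,0.48],[55,-80,88,-170,0,0,0.48],[55,-120,132,-170,0,0,0.48],[55,-160,176,-170,0,0,0.48],[55,-200,220,-170,0,0,0.48],[55,-240,262,-170,0,0,0.48],[55,-280,305,-170,0,0,0.48]],
])

```text
clock: 1.35
position: [356.1, -230.8, 401.1]
ee_rot: [0.103, 0.995, 0.0, -0.0]
contact_force: [1.3, 0.3, 0.4]
gripper_width: 55.2
grasp_force: 0.0
```

```bash
python3 -c "
from h import *
st();go(592,232,150,78)"
```

```text
t 1.35 pos [ 356.1 -230.8  401.1] toolx [-0.979  0.206  0.   ] tooly [0.206 0.979 0.   ] z [ 0.  0. -1.] F [1.3 0.3 0.4] w 55.2 g 0.0 j [-0.19 -0.05 -0.11 -0.   -1.51 -1.59]
shift [-135.6, 501.4, 251.2] turn [0.0, -0.0, 0.002]
```

Call:
servo_tool([
  [[55,-16,60,0,0,0,0],[55,-32,119,0,0,0,0],[55,-48,178,0,0,0,0],[55,-64,237,0,0,0,0],[55,-80,296,0,0,0,0],[55,-96,355,0,0,0,0],[55,-112,414,20,0,0,0],[55,-128,473,50,0,0,0],[55,-136,501,100,0,0,0],[55,-136,501,160,0,0,0]],
])

```text
clock: 2.6
position: [592.8, 232.1, 238.7]
ee_rot: [0.102, 0.995, 0.0, 0.0]
contact_force: [0.5, 0.9, -1.1]
gripper_width: 55.4
grasp_force: 0.0
```

```bash
python3 -c "
from h import *
st();go(592,232,34,78)
im=shot('side');p=proj('side',[[592,232,60]])[0].astype(int);a=crop(im,p[0]-45,p[1]-55,100,75,7)
cv2.imwrite('pics/c4.png',a)"
```

```text
t 2.6 pos [592.8 232.1 238.7] toolx [-0.979  0.203 -0.   ] tooly [0.203 0.979 0.001] z [ 0.  0. -1.] F [ 0.5  0.9 -1.1] w 55.4 g 0.0 j [ 0.63  0.4   0.05 -0.   -1.22 -2.4 ]
shift [0.8, -0.4, 204.7] turn [0.001, 0.0, 0.005]
```

View pics/c4.png

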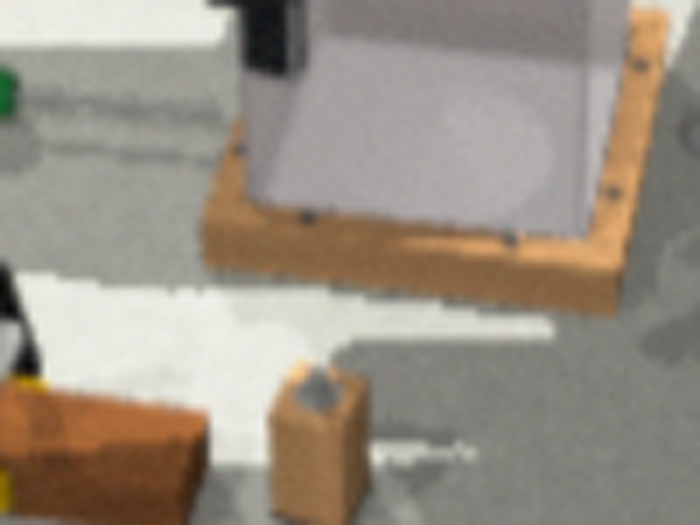

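The picture shows foot A free-standing at crop (320,440). The offcut's end is about 25 mm off on the +x side, and the fingers close along y, so they clear it. Descend and grip.

Call:
servo_tool([
  [[55,1,0,60,0,0,0],[55,1,0,110,0,0,0],[55,1,0,150,0,0,0],[55,1,0,185,0,0,0],[55,1,0,204,0,0,0],[55,1,0,204,0,0,0],[25,1,0,204,0,0,0],[25,1,0,204,0,0,0],[25,1,0,204,0,0,0],[25,1,0,204,0,0,0]],
])

```text
clock: 3.9
position: [592.4, 230.6, 39.2]
ee_rot: [0.103, 0.995, 0.001, 0.002]
contact_force: [-0.7, 0.2, 6.1]
gripper_width: 31.8
grasp_force: 59.0
```

Call:
servo_tool([
  [[25,0,0,0,0,0,0],[25,0,0,-40,0,0,0],[25,0,0,-100,0,0,0],[25,0,0,-160,0,0,0],[25,0,0,-220,0,0,0],[25,0,0,-270,0,0,0],[25,0,0,-270,0,0,0]],
])

```text
clock: 4.78
position: [592.2, 230.2, 312.6]
ee_rot: [0.103, 0.995, 0.003, 0.004]
contact_force: [0.3, -0.2, -1.1]
gripper_width: 31.8
grasp_force: 58.6
```

```bash
python3 -c "
from h import *
st();go(574.5,17.5,270,78)"
```

```text
t 4.78 pos [592.2 230.2 312.6] toolx [-0.979  0.206 -0.007] tooly [0.206 0.979 0.006] z [ 0.008  0.005 -1.   ] F [ 0.3 -0.2 -1.1] w 31.8 g 58.6 j [ 0.63  0.36  0.17  0.   -1.37 -2.4 ]
shift [-26.1, -212.1, 41.5] turn [0.006, 0.007, 0.002]
```

Call:
servo_tool([
  [[25,-7,-54,0,0,0,0],[25,-14,-112,0,0,0,0],[25,-20,-165,10,0,0,0],[25,-26,-212,20,0,0,0],[25,-26,-212,30,0,0,0],[25,-26,-212,42,0,0,0],[25,-26,-212,42,0,0,0]],
])

```text
clock: 5.65
position: [572.1, 17.7, 263.3]
ee_rot: [0.103, 0.995, -0.001, -0.002]
contact_force: [-0.4, 0.4, -0.4]
gripper_width: 31.4
grasp_force: 58.7
```

```bash
python3 -c "
from h import *
st();go(574.5,17.5,215,78)
im=shot('side');im2=shot('top');a=crop(im,240,110,80,100,5);b=crop(im2,255,180,65,65,6)
o=np.zeros((500,790,3),np.uint8);o[:500,:400]=a;o[:390,400:790]=b
cv2.imwrite('pics/c5.png',o)"
```

```text
t 5.65 pos [572.1  17.7 263.3] toolx [-0.979  0.205  0.004] tooly [ 0.205  0.979 -0.001] z [-0.004 -0.001 -1.   ] F [-0.4  0.4 -0.4] w 31.4 g 58.7 j [ 0.31  0.28 -0.07 -0.   -1.23 -2.09]
shift [-2.6, 0.3, 48.3] turn [-0.001, -0.004, 0.003]
```

View pics/c5.png

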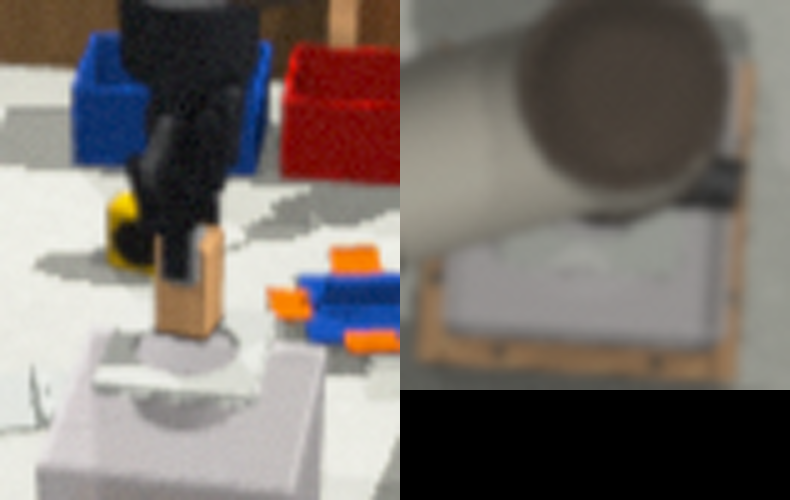

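The picture shows the foot gripped upright above the hole. Insert it and check before letting go.

Call:
servo_tool([
  [[25,-2.5,0,10,0,0,0],[25,-2.5,0,20,0,0,0],[25,-2.5,0,30,0,0,0],[25,-2.5,0,40,0,0,0],[25,-2.5,0,48,0,0,0],[25,-2.5,0,48,0,0,0]],
])

```text
clock: 6.5
position: [575.0, 16.4, 216.5]
ee_rot: [0.103, 0.995, -0.0, -0.001]
contact_force: [-0.1, 0.2, 0.3]
gripper_width: 31.5
grasp_force: 58.7
```

No contact, so release.

Call:
servo_tool([
  [[50,0,0,0,0,0,0],[50,0,0,0,0,0,0],[50,0,0,0,0,0,0],[50,0,0,-40,0,0,0],[50,0,0,-100,0,0,0],[50,0,0,-110,0,0,0],[50,0,0,-110,0,0,0]],
])

```text
clock: 7.38
position: [575.4, 16.6, 327.9]
ee_rot: [0.103, 0.995, 0.001, 0.001]
contact_force: [-0.5, 0.7, 0.1]
gripper_width: 49.9
grasp_force: 0.0
```

```bash
python3 -c "
from h import *
st();print('B');go(559,357.5,160,-61);go(559,357.5,160,29)
print('C');go(444.5,352.3,160,-4);go(444.5,352.3,160,86)
im=shot('side');a=crop(im,240,150,80,100,5)
cv2.imwrite('pics/c6.png',a)"
```

```text
t 7.38 pos [575.4  16.6 327.9] toolx [-0.979  0.206 -0.001] tooly [0.206 0.979 0.001] z [ 0.002  0.001 -1.   ] F [-0.5  0.7  0.1] w 49.9 g 0.0 j [ 0.31  0.25  0.05 -0.   -1.37 -2.09]
B
shift [86.4, 330.0, 168.2] turn [0.001, 0.002, -0.713]
shift [86.4, 330.0, 168.2] turn [0.002, 0.001, 0.857]
C
shift [197.4, 301.3, 168.1] turn [0.002, 0.0, 1.433]
shift [197.4, 301.3, 168.1] turn [0.001, 0.001, -0.137]
```

View pics/c6.png

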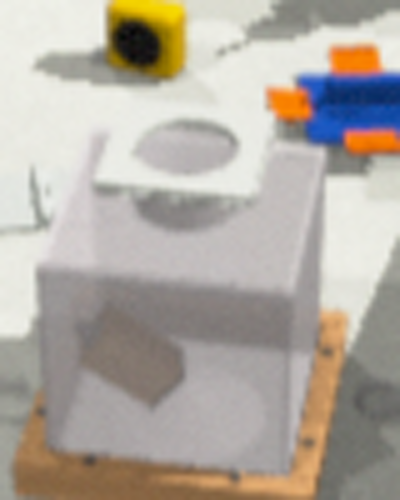

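Foot A lies inside the canister (crop 130,355), and the neck is clear. Next is foot B.

Call:
servo_tool([
  [[50,14,55,0,0,0,-0.12],[50,28,110,0,0,0,-0.24],[50,42,165,0,0,0,-0.36],[50,56,220,0,0,0,-0.48],[50,70,275,20,0,0,-0.6],[50,86,330,60,0,0,-0.713],[50,86,330,120,0,0,-0.713],[50,86,330,168,0,0,-0.713],[50,86,330,168,0,0,-0.713],[50,86,330,168,0,0,-0.713]],
])

```text
clock: 8.68
position: [560.1, 357.4, 160.7]
ee_rot: [-0.25, 0.968, -0.0, 0.001]
contact_force: [0.1, 0.6, 1.0]
gripper_width: 49.8
grasp_force: 0.0
```

```bash
python3 -c "
from h import *
st();go(559,357.5,34,-61)"
```

```text
t 8.68 pos [560.1 357.4 160.7] toolx [-0.875 -0.485 -0.002] tooly [-0.485  0.875 -0.001] z [ 0.002  0.    -1.   ] F [0.1 0.6 1. ] w 49.8 g 0.0 j [ 0.81  0.5   0.01  0.   -1.08 -1.88]
shift [1.1, 0.7, 126.7] turn [-0.001, 0.002, 0.0]
```

Call:
servo_tool([
  [[50,1,0,40,0,0,0],[50,1,0,80,0,0,0],[50,1,0,110,0,0,0],[50,1,0,127,0,0,0],[50,1,0,127,0,0,0],[25,1,0,127,0,0,0],[25,1,0,127,0,0,0],[25,1,0,127,0,0,0],[25,1,0,127,0,0,0]],
])

```text
clock: 9.8
position: [559.4, 357.8, 34.6]
ee_rot: [-0.251, 0.968, 0.001, 0.002]
contact_force: [-0.1, 1.0, 6.3]
gripper_width: 31.1
grasp_force: 60.1
```

Call:
servo_tool([
  [[25,0,0,-40,0,0,0],[25,0,0,-100,0,0,0],[25,0,0,-160,0,0,0],[25,0,0,-220,0,0,0],[25,0,0,-265,0,0,0],[25,0,0,-265,0,0,0]],
])

```text
clock: 10.55
position: [559.4, 357.4, 302.8]
ee_rot: [-0.25, 0.968, 0.002, 0.004]
contact_force: [-0.1, 0.4, -1.6]
gripper_width: 31.0
grasp_force: 59.5
```

```bash
python3 -c "
from h import *
st();go(574.5,17.5,265,-61);go(574.5,17.5,215,-61)"
```

```text
t 10.55 pos [559.4 357.4 302.8] toolx [-0.875 -0.485 -0.01 ] tooly [-0.485  0.875  0.002] z [ 0.007  0.006 -1.   ] F [-0.1  0.4 -1.6] w 31.0 g 59.5 j [ 0.81  0.41  0.23  0.   -1.38 -1.88]
shift [151.8, -304.7, 35.7] turn [0.002, 0.01, -0.0]
shift [152.3, -304.8, 85.7] turn [0.002, 0.01, -0.0]
```

Call:
servo_tool([
  [[25,25,-50,0,0,0,0],[25,50,-100,0,0,0,0],[25,75,-150,0,0,0,0],[25,100,-200,0,0,0,0],[25,125,-250,0,0,0,0],[25,145,-290,0,0,0,0],[25,152,-305,10,0,0,0],[25,152,-305,25,0,0,0],[25,152,-305,36,0,0,0],[25,152,-305,36,0,0,0]],
])

```text
clock: 11.8
position: [572.3, 17.3, 259.5]
ee_rot: [-0.251, 0.968, 0.0, -0.002]
contact_force: [0.4, 0.5, -0.4]
gripper_width: 31.2
grasp_force: 59.5
```

```bash
python3 -c "
from h import *
st();go(574.5,17.5,215,-61)"
```

```text
t 11.8 pos [572.3  17.3 259.5] toolx [-0.874 -0.486  0.003] tooly [-0.486  0.874  0.001] z [-0.003 -0.001 -1.   ] F [ 0.4  0.5 -0.4] w 31.2 g 59.5 j [ 0.31  0.28 -0.08 -0.   -1.22 -1.38]
shift [-2.2, -0.9, 44.4] turn [0.001, -0.003, 0.001]
```

Call:
servo_tool([
  [[25,-2,-1,10,0,0,0],[25,-2,-1,20,0,0,0],[25,-2,-1,30,0,0,0],[25,-2,-1,38,0,0,0],[25,-2,-1,44,0,0,0],[25,-2,-1,44,0,0,0]],
])

```text
clock: 12.55
position: [575.0, 16.1, 216.8]
ee_rot: [-0.25, 0.968, -0.0, -0.0]
contact_force: [0.2, -0.0, -0.2]
gripper_width: 31.1
grasp_force: 59.5
```

Call:
servo_tool([
  [[50,0,0,0,0,0,0],[50,0,0,0,0,0,0],[50,0,0,0,0,0,0],[50,0,0,-40,0,0,0],[50,0,0,-100,0,0,0],[50,0,0,-110,0,0,0],[50,0,0,-110,0,0,0]],
])

```text
clock: 13.42
position: [575.3, 16.4, 327.9]
ee_rot: [-0.25, 0.968, 0.0, 0.001]
contact_force: [-0.9, -0.5, 0.1]
gripper_width: 50.1
grasp_force: 0.0
```

```bash
python3 -c "
from h import *
st();print('C');go(444.5,352.3,160,-4);go(444.5,352.3,160,86)"
```

```text
t 13.43 pos [575.3  16.4 327.9] toolx [-0.875 -0.484 -0.002] tooly [-0.484  0.875  0.   ] z [ 0.002  0.001 -1.   ] F [-0.9 -0.5  0.1] w 50.1 g 0.0 j [ 0.31  0.25  0.05 -0.   -1.37 -1.37]
C
shift [-48.0, 357.2, 168.1] turn [-0.001, 0.002, -0.995]
shift [-48.0, 357.2, 168.1] turn [0.001, 0.002, 0.576]
```

Call:
servo_tool([
  [[50,-8,60,0,0,0,0.1],[50,-16,120,0,0,0,0.2],[50,-24,180,0,0,0,0.3],[50,-32,240,0,0,0,0.4],[50,-40,300,10,0,0,0.5],[50,-48,357,50,0,0,0.576],[50,-48,357,110,0,0,0.576],[50,-48,357,168,0,0,0.576],[50,-48,357,168,0,0,0.576],[50,-48,357,168,0,0,0.576]],
])

```text
clock: 14.68
position: [445.3, 352.4, 160.8]
ee_rot: [0.035, 0.999, 0.0, 0.001]
contact_force: [0.6, 0.8, 1.4]
gripper_width: 50.1
grasp_force: 0.0
```

```bash
python3 -c "
from h import *
st();go(444.5,352.3,34,86)
im=shot('side');cv2.imwrite('pics/s7.png',im[:,:,::-1])"
```

```text
t 14.68 pos [445.3 352.4 160.8] toolx [-0.998  0.07  -0.002] tooly [0.07  0.998 0.001] z [ 0.002  0.001 -1.   ] F [0.6 0.8 1.4] w 50.1 g 0.0 j [ 0.96  0.35 -0.24  0.   -0.98 -2.6 ]
shift [1.0, -0.3, 126.8] turn [0.001, 0.002, 0.0]
```

View pics/s7.png

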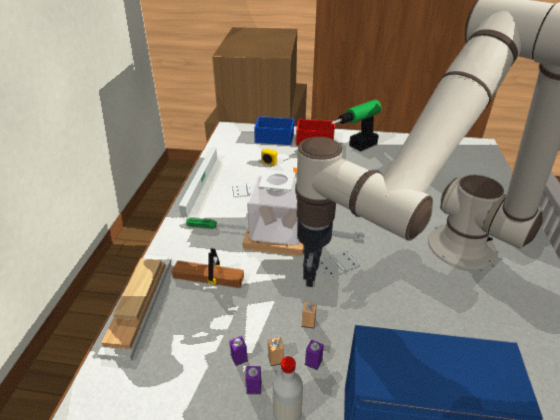

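The gripper is over foot C (side 309,314). Foot D is still at (276,350), and the bystanders are unmoved. Grip C.

Call:
servo_tool([
  [[50,1,0,40,0,0,0],[50,1,0,80,0,0,0],[50,1,0,110,0,0,0],[50,1,0,127,0,0,0],[50,1,0,127,0,0,0],[25,1,0,127,0,0,0],[25,1,0,127,0,0,0],[25,1,0,127,0,0,0],[25,1,0,127,0,0,0]],
])

```text
clock: 15.85
position: [444.6, 353.4, 34.7]
ee_rot: [0.035, 0.999, 0.002, 0.002]
contact_force: [-0.2, 0.7, 6.7]
gripper_width: 31.2
grasp_force: 59.8
```

Call:
servo_tool([
  [[25,0,0,-40,0,0,0],[25,0,0,-100,0,0,0],[25,0,0,-160,0,0,0],[25,0,0,-220,0,0,0],[25,0,0,-265,0,0,0],[25,0,0,-265,0,0,0]],
])

```text
clock: 16.6
position: [444.3, 353.0, 302.6]
ee_rot: [0.035, 0.999, 0.004, 0.003]
contact_force: [0.8, -0.4, -1.3]
gripper_width: 31.1
grasp_force: 59.7
```

```bash
python3 -c "
from h import *
st();go(574.5,17.5,265,86)"
```

```text
t 16.6 pos [444.3 353.  302.6] toolx [-0.998  0.07  -0.006] tooly [0.07  0.998 0.008] z [ 0.007  0.008 -1.   ] F [ 0.8 -0.4 -1.3] w 31.1 g 59.7 j [ 0.96  0.24 -0.02  0.   -1.3  -2.6 ]
shift [-153.1, -325.9, 35.8] turn [0.008, 0.006, -0.0]
```

Call:
servo_tool([
  [[25,-25,-54,0,0,0,0],[25,-50,-108,0,0,0,0],[25,-75,-162,0,0,0,0],[25,-100,-216,0,0,0,0],[25,-125,-270,0,0,0,0],[25,-148,-315,0,0,0,0],[25,-155,-326,10,0,0,0],[25,-155,-326,25,0,0,0],[25,-155,-326,36,0,0,0],[25,-155,-326,36,0,0,0]],
])

```text
clock: 17.85
position: [574.0, 16.9, 259.8]
ee_rot: [0.034, 0.999, -0.0, -0.001]
contact_force: [-0.0, 0.4, -0.2]
gripper_width: 31.0
grasp_force: 59.8
```

```bash
python3 -c "
from h import *
st();go(574.5,17.5,215,86)"
```

```text
t 17.85 pos [574.   16.9 259.8] toolx [-0.998  0.068  0.003] tooly [ 0.068  0.998 -0.001] z [-0.003 -0.001 -1.   ] F [-0.   0.4 -0.2] w 31.0 g 59.8 j [ 0.31  0.28 -0.07 -0.   -1.22 -1.95]
shift [-0.6, 0.7, 44.8] turn [-0.001, -0.003, 0.001]
```

Call:
servo_tool([
  [[25,0,1,10,0,0,0],[25,0,1,20,0,0,0],[25,0,1,30,0,0,0],[25,0,1,38,0,0,0],[25,0,1,44,0,0,0],[25,0,1,44,0,0,0]],
])

```text
clock: 18.6
position: [574.9, 16.7, 216.7]
ee_rot: [0.035, 0.999, -0.0, -0.001]
contact_force: [0.7, 0.4, -0.7]
gripper_width: 30.9
grasp_force: 59.8
```

Call:
servo_tool([
  [[50,0,0,0,0,0,0],[50,0,0,0,0,0,0],[50,0,0,0,0,0,0],[50,0,0,-40,0,0,0],[50,0,0,-100,0,0,0],[50,0,0,-110,0,0,0],[50,0,0,-110,0,0,0]],
])

```text
clock: 19.48
position: [575.1, 17.0, 327.9]
ee_rot: [0.035, 0.999, 0.001, 0.001]
contact_force: [-0.5, -0.3, -1.0]
gripper_width: 50.0
grasp_force: 0.0
```

```bash
python3 -c "
from h import *
st();print('D');go(512.5,468.3,200,-69);go(512.5,468.3,200,21)
print(plane('top',[(152,202),(133,216.5),(153,254.5)],65).round())"
```

```text
t 19.48 pos [575.1  17.  327.9] toolx [-0.998  0.07  -0.002] tooly [0.07  0.998 0.001] z [ 0.002  0.001 -1.   ] F [-0.5 -0.3 -1. ] w 50.0 g 0.0 j [ 0.31  0.25  0.05 -0.   -1.37 -1.95]
D
shift [94.3, 445.7, 128.3] turn [0.001, 0.002, -0.437]
shift [94.3, 445.7, 128.3] turn [0.002, 0.001, 1.134]
[[602. 476.  65.]
 [551. 540.  65.]
 [424. 464.  65.]]
```

Call:
servo_tool([
  [[50,12,58,0,0,0,-0.06],[50,24,116,0,0,0,-0.12],[50,36,174,0,0,0,-0.18],[50,48,232,0,0,0,-0.24],[50,60,290,0,0,0,-0.3],[50,72,348,0,0,0,-0.36],[50,84,405,20,0,0,-0.437],[50,94,446,70,0,0,-0.437],[50,94,446,128,0,0,-0.437],[50,94,446,128,0,0,-0.437]],
])

```text
clock: 20.72
position: [509.3, 465.5, 190.7]
ee_rot: [-0.182, 0.983, -0.005, -0.007]
contact_force: [0.7, -0.3, 0.5]
gripper_width: 50.1
grasp_force: 0.0
```

Call:
servo_tool([
  [[50,0,0,0,0,0,0],[50,0,0,40,0,0,0],[50,0,0,40,0,0,0]],
])

```text
clock: 21.1
position: [512.6, 467.3, 159.6]
ee_rot: [-0.182, 0.983, -0.0, -0.001]
contact_force: [0.4, -0.7, -0.1]
gripper_width: 50.1
grasp_force: 0.0
```

```bash
python3 -c "
from h import *
st();go(512.5,468.3,34,-69)"
```

```text
t 21.1 pos [512.6 467.3 159.6] toolx [-0.934 -0.358  0.001] tooly [-0.358  0.934 -0.001] z [-0.001 -0.001 -1.   ] F [ 0.4 -0.7 -0.1] w 50.1 g 0.0 j [ 0.97  0.55  0.1  -0.   -1.12 -2.18]
shift [-0.4, 1.1, 125.6] turn [-0.001, -0.001, -0.001]
```

Call:
servo_tool([
  [[50,0,1,40,0,0,0],[50,0,1,80,0,0,0],[50,0,1,110,0,0,0],[50,0,1,126,0,0,0],[50,0,1,126,0,0,0],[25,0,1,126,0,0,0],[25,0,1,126,0,0,0],[25,0,1,126,0,0,0],[25,0,1,126,0,0,0]],
])

```text
clock: 22.22
position: [513.4, 470.6, 35.9]
ee_rot: [-0.183, 0.983, 0.001, 0.002]
contact_force: [0.0, 0.8, 6.4]
gripper_width: 30.8
grasp_force: 60.2
```

Call:
servo_tool([
  [[25,0,0,-40,0,0,0],[25,0,0,-100,0,0,0],[25,0,0,-160,0,0,0],[25,0,0,-220,0,0,0],[25,0,0,-265,0,0,0],[25,0,0,-265,0,0,0]],
])

```text
clock: 22.98
position: [513.2, 470.2, 304.1]
ee_rot: [-0.182, 0.983, 0.003, 0.004]
contact_force: [-0.3, 0.3, -0.9]
gripper_width: 30.8
grasp_force: 59.5
```

```bash
python3 -c "
from h import *
st();go(574.5,17.5,265,-69)"
```

```text
t 22.98 pos [513.2 470.2 304.1] toolx [-0.933 -0.359 -0.009] tooly [-0.359  0.933  0.005] z [ 0.006  0.008 -1.   ] F [-0.3  0.3 -0.9] w 30.8 g 59.5 j [ 0.97  0.47  0.33  0.   -1.41 -2.18]
shift [105.5, -444.7, 36.0] turn [0.005, 0.009, 0.0]
```

Call:
servo_tool([
  [[25,14,-58,0,0,0,0],[25,28,-116,0,0,0,0],[25,42,-174,0,0,0,0],[25,56,-232,0,0,0,0],[25,70,-290,0,0,0,0],[25,84,-348,0,0,0,0],[25,96,-405,0,0,0,0],[25,103,-440,10,0,0,0],[25,105,-445,25,0,0,0],[25,105,-445,36,0,0,0]],
])

```text
clock: 24.22
position: [572.9, 16.2, 260.3]
ee_rot: [-0.182, 0.983, 0.0, -0.001]
contact_force: [-1.2, -0.2, -1.2]
gripper_width: 30.9
grasp_force: 59.6
```

Call:
servo_tool([
  [[25,0,0,0,0,0,0],[25,0,0,0,0,0,0]],
])

```text
clock: 24.48
position: [574.0, 17.3, 262.6]
ee_rot: [-0.183, 0.983, -0.0, 0.0]
contact_force: [-0.0, 0.5, -0.6]
gripper_width: 30.8
grasp_force: 59.6
```

```bash
python3 -c "
from h import *
st();go(574.5,17.5,215,-69)"
```

```text
t 24.48 pos [574.   17.3 262.6] toolx [-0.933 -0.36  -0.   ] tooly [-0.36   0.933 -0.   ] z [ 0.001 -0.    -1.   ] F [-0.   0.5 -0.6] w 30.8 g 59.6 j [ 0.31  0.28 -0.07  0.   -1.22 -1.51]
shift [-0.5, 0.0, 47.6] turn [-0.0, 0.0, 0.002]
```

Call:
servo_tool([
  [[25,0,0,10,0,0,0],[25,0,0,20,0,0,0],[25,0,0,30,0,0,0],[25,0,0,40,0,0,0],[25,0,0,46,0,0,0],[25,0,0,46,0,0,0]],
])

```text
clock: 25.22
position: [573.6, 16.1, 215.7]
ee_rot: [-0.182, 0.983, -0.0, -0.001]
contact_force: [0.1, -0.3, -0.3]
gripper_width: 30.7
grasp_force: 59.6
```

Call:
servo_tool([
  [[50,0,0,0,0,0,0],[50,0,0,0,0,0,0],[50,0,0,0,0,0,0],[50,0,0,-40,0,0,0],[50,0,0,-100,0,0,0],[50,0,0,-150,0,0,0],[50,60,0,-150,0,0,0],[50,120,0,-150,0,0,0],[50,160,0,-150,0,0,0]],
])

```text
clock: 26.35
position: [422.3, -42.0, 366.9]
ee_rot: [-0.182, 0.983, 0.0, 0.001]
contact_force: [0.1, -0.2, -0.0]
gripper_width: 49.8
grasp_force: 0.0
```

```bash
python3 - <<'E'
from h import *
st()
s=shot("side");t=shot("top")
o=np.zeros((600,800,3),np.uint8);o[:500,:400]=crop(s,240,150,80,100,5);o[:350,400:795]=crop(t,352,210,79,70,5);o[350:600,400:750]=crop(s,290,150,50,36,7)[:250]
cv2.imwrite("pics/c8.png",o);cv2.imwrite("pics/top8.png",t[:,:,::-1])
k=4
T=cv2.cvtColor(cv2.resize(t,None,fx=k,fy=k,interpolation=cv2.INTER_CUBIC),cv2.COLOR_RGB2HSV)
m=cv2.inRange(T,(105,130,70),(125,255,255));w=np.zeros_like(m);sl=np.s_[195*k:290*k,345*k:440*k];w[sl]=m[sl]
c=max(cv2.findContours(w,0,1)[0],key=cv2.contourArea).reshape(-1,2)/k
print("lid",cv2.minAreaRect(plane("top",c,19)[:,:2].astype(np.float32)))
m=cv2.inRange(T,(5,150,100),(18,255,255));w[:]=0;w[sl]=m[sl]
for c in cv2.findContours(w,0,1)[0]:
    if cv2.contourArea(c)>300:print("clip",plane("top",[c.reshape(-1,2).mean(0)/k],25).round(1).tolist(),cv2.contourArea(c)/k/k)
E
```

```text
t 26.35 pos [422.3 -42.  366.9] toolx [-0.934 -0.358 -0.002] tooly [-0.358  0.934 -0.   ] z [ 0.001  0.    -1.   ] F [ 0.1 -0.2 -0. ] w 49.8 g 0.0 j [ 0.29 -0.04 -0.19  0.   -1.43 -1.49]
lid ((490.2748107910156, -345.0665283203125), (87.6300048828125, 88.02144622802734), 10.476871490478516)
clip [[433.1, -356.0, 25.0]] 66.875
clip [[479.5, -288.8, 25.0]] 64.1875
clip [[501.3, -401.3, 25.0]] 64.5
clip [[546.6, -333.9, 25.0]] 67.3125
```

View pics/c8.png

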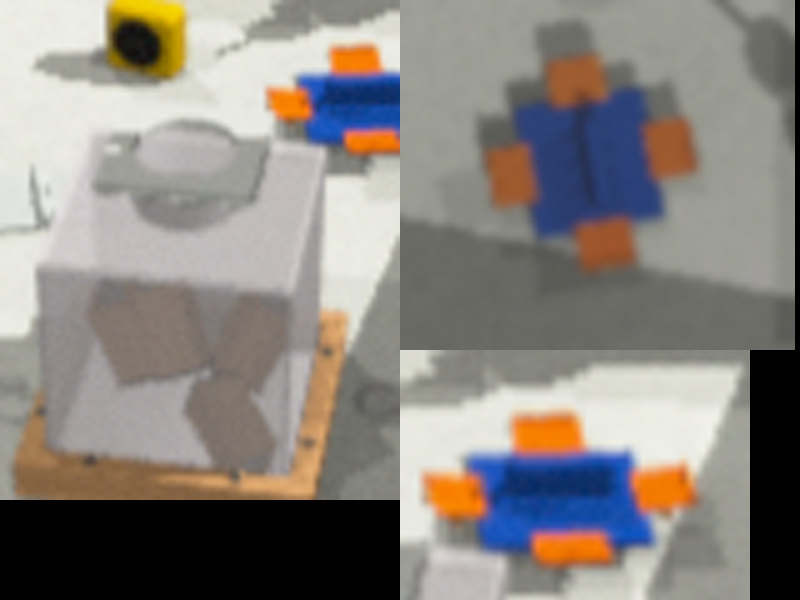

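All four feet are in the canister and the lid hasn't moved (490.3,-345.1, yaw about 10.8°). Now the canister's centre and yaw from cradle and flange edges.

```bash
python3 - <<'E'
from h import *
im=cv2.imread("pics/top0.png");k=6
B=cv2.resize(im,None,fx=k,fy=k,interpolation=cv2.INTER_CUBIC);H=cv2.cvtColor(B,cv2.COLOR_BGR2HSV)
def rect(m,z,box):
    x0,y0,x1,y1=box;w=np.zeros_like(m);w[y0*k:y1*k,x0*k:x1*k]=m[y0*k:y1*k,x0*k:x1*k];w=cv2.morphologyEx(w,cv2.MORPH_OPEN,np.ones((5,5)))
    c=np.vstack(cv2.findContours(w,0,1)[0]).reshape(-1,2);h=cv2.convexHull(c).reshape(-1,2)/k-0.42
    r=cv2.minAreaRect(plane("top",h,z)[:,:2].astype(np.float32));print(r);return w
m=cv2.inRange(H,(5,80,60),(25,255,255));w=rect(m,30,(252,178,322,248))
# flange: side edges by minimal saturation differences; side view front edge of flange
g=cv2.cvtColor(cv2.resize(cv2.imread("pics/side0.png"),None,fx=k,fy=k,interpolation=cv2.INTER_CUBIC),cv2.COLOR_BGR2HSV)
a,b=proj("side",[[620,63,204],[529,63,204]])
pts=[]
for f in np.linspace(.12,.88,25):
    p=a+(b-a)*f;x=int(round((p[0]+.42)*k));y0=int(p[1]*k)-30
    col=g[y0:y0+60,x,2].astype(float);col=cv2.GaussianBlur(col.reshape(-1,1),(1,7),0).ravel();d=np.diff(col);i=np.argmin(d);pts.append((x/k-.42,(y0+i+.5)/k-.42))
P=plane("side",pts,204)[:,:2];c=np.polyfit(P[:,0],P[:,1],1);r=P[:,1]-np.polyval(c,P[:,0]);q=abs(r)<3;c=np.polyfit(P[q,0],P[q,1],1)
print("front edge yaw",np.degrees(np.arctan(c[0])),"y at 574.5",np.polyval(c,574.5),q.sum(),r.round(1))
E
```

```text
((573.0755615234375, 20.473098754882812), (180.4790496826172, 179.64910888671875), 87.8201904296875)
front edge yaw -2.572548352594292 y at 574.5 52.98367570555839 25 [ 0.5  0.  -0.5 -0.2 -0.7 -1.3 -1.   0.2  0.5  0.8  0.3  0.6  0.1  0.4
  0.7  0.2  0.5  0.8  0.3  0.6  0.  -0.5 -0.2 -0.7 -1.2]
```

```bash
python3 - <<'E'
from h import *
from scipy.optimize import least_squares
from scipy.ndimage import map_coordinates
for f,nm in(("pics/top0.png","top"),("pics/top8.png","top"),("pics/side0.png","side")):
  g=cv2.imread(f).astype(float).mean(2)
  c=np.array([574.3,18.])
  for it in range(3):
    P=[]
    for a in np.linspace(0,2*np.pi,72,endpoint=False):
        r=np.linspace(22,38,65);X=np.c_[c[0]+r*np.cos(a),c[1]+r*np.sin(a),np.full(65,210.)]
        uv=proj(nm,X);v=map_coordinates(g,[uv[:,1],uv[:,0]],order=1);v=cv2.GaussianBlur(v.reshape(-1,1),(1,9),0).ravel()
        d=abs(np.gradient(v));i=d[4:-4].argmax()+4
        if d[i]>.6:P.append(X[i,:2])
    P=np.array(P);s=least_squares(lambda q:np.hypot(P[:,0]-q[0],P[:,1]-q[1])-q[2],[*c,30],loss="soft_l1",f_scale=1.)
    c=s.x[:2]
  print(f,len(P),s.x.round(2),np.abs(s.fun).mean().round(2))
s=arm.read_state();print(s["clock"]);go(490.3,-345.1,150,101)
E
```

```text
pics/top0.png 62 [574.94  20.52  29.81] 0.92
pics/top8.png 67 [576.05  18.68  28.51] 1.47
pics/side0.png 72 [575.07  20.3   27.25] 1.95
26.45
shift [44.7, -307.3, 217.9] turn [0.0, 0.003, 0.174]
```

Call:
servo_tool([
  [[40,8,-56,0,0,0,0.03],[40,16,-112,0,0,0,0.06],[40,24,-168,0,0,0,0.1],[40,32,-224,0,0,0,0.14],[40,40,-280,30,0,0,0.174],[40,45,-307,80,0,0,0.174],[40,45,-307,140,0,0,0.174],[40,45,-307,200,0,0,0.174],[40,45,-307,218,0,0,0.174],[40,45,-307,218,0,0,0.174]],
])

```text
clock: 27.7
position: [492.2, -343.8, 146.1]
ee_rot: [-0.096, 0.995, 0.001, -0.002]
contact_force: [-0.2, -0.3, 0.7]
gripper_width: 39.9
grasp_force: 0.0
```

```bash
python3 - <<'E'
from h import *
st();s=shot("side")
cv2.imwrite("pics/c9.png",crop(s,275,110,80,85,7)[:595])
go(490.3,-345.1,22,101)
E
```

```text
t 27.7 pos [ 492.2 -343.8  146.1] toolx [-0.981 -0.192  0.004] tooly [-0.192  0.981  0.002] z [-0.004  0.001 -1.   ] F [-0.2 -0.3  0.7] w 39.9 g 0.0 j [-0.34  0.42 -0.17  0.   -0.99 -1.04]
shift [2.9, -0.3, 126.0] turn [-0.0, -0.001, 0.001]
```

View pics/c9.png

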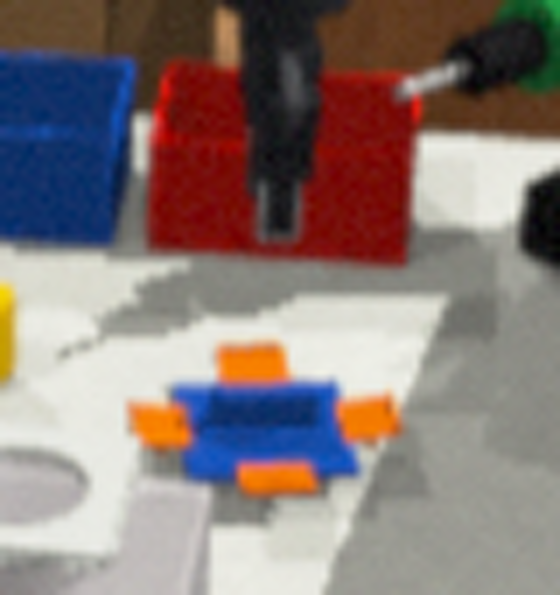

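The gripper is above the lid, whose handle bar is at crop (262,405), and nothing is in the way. Descend over the handle and grip.

Call:
servo_tool([
  [[40,1,0,40,0,0,0],[40,1,0,80,0,0,0],[40,1,0,105,0,0,0],[40,1,0,120,0,0,0],[40,1,0,126,0,0,0],[40,1,0,126,0,0,0],[40,1,0,126,0,0,0]],
])

```text
clock: 28.62
position: [492.4, -344.5, 23.5]
ee_rot: [-0.096, 0.995, -0.001, 0.001]
contact_force: [-0.0, 0.8, 0.3]
gripper_width: 39.8
grasp_force: 0.0
```

Call:
servo_tool([
  [[5,0,0,0,0,0,0],[5,0,0,0,0,0,0],[5,0,0,0,0,0,0],[5,0,0,0,0,0,0],[5,0,0,0,0,0,0]],
])

```text
clock: 29.25
position: [492.1, -344.4, 23.1]
ee_rot: [-0.096, 0.995, -0.0, 0.001]
contact_force: [-1.2, -0.3, 4.9]
gripper_width: 13.2
grasp_force: 59.8
```

```bash
python3 - <<'E'
from h import *
st()
E
```

```text
t 29.25 pos [ 492.1 -344.4   23.1] toolx [-0.981 -0.192 -0.001] tooly [-0.192  0.981 -0.001] z [ 0.001 -0.001 -1.   ] F [-1.2 -0.3  4.9] w 13.2 g 59.8 j [-0.34  0.56 -0.29  0.   -0.72 -1.04]
```

Call:
servo_tool([
  [[5,0,0,-30,0,0,0],[5,0,0,-80,0,0,0],[5,0,0,-130,0,0,0],[5,0,0,-180,0,0,0],[5,0,0,-230,0,0,0],[5,0,0,-270,0,0,0],[5,0,0,-270,0,0,0]],
])

```text
clock: 30.12
position: [492.6, -344.5, 295.4]
ee_rot: [-0.096, 0.995, -0.001, 0.003]
contact_force: [-0.5, -0.1, -3.7]
gripper_width: 12.8
grasp_force: 59.0
```

```bash
python3 - <<'E'
from h import *
st();go(576.5,19.7,270,87.7)
E
```

```text
t 30.12 pos [ 492.6 -344.5  295.4] toolx [-0.981 -0.192 -0.005] tooly [-0.192  0.981 -0.003] z [ 0.006 -0.002 -1.   ] F [-0.5 -0.1 -3.7] w 12.8 g 59.0 j [-0.34  0.3   0.05  0.   -1.31 -1.04]
shift [-152.0, 341.5, 25.0] turn [-0.003, 0.006, 0.233]
```

Call:
servo_tool([
  [[5,-22,50,0,0,0,0.03],[5,-44,100,0,0,0,0.07],[5,-66,150,0,0,0,0.1],[5,-88,200,0,0,0,0.14],[5,-110,250,0,0,0,0.18],[5,-132,300,0,0,0,0.21],[5,-148,333,0,0,0,0.233],[5,-152,341,15,0,0,0.233],[5,-152,341,25,0,0,0.233],[5,-152,341,25,0,0,0.233]],
])

```text
clock: 31.38
position: [574.1, 18.4, 265.1]
ee_rot: [0.021, 1.0, -0.001, -0.002]
contact_force: [0.5, 0.3, 0.0]
gripper_width: 12.8
grasp_force: 59.2
```

Call:
servo_tool([
  [[5,0,0,0,0,0,0],[5,0,0,0,0,0,0]],
])

```text
clock: 31.62
position: [575.5, 19.0, 267.9]
ee_rot: [0.021, 1.0, 0.0, 0.001]
contact_force: [0.2, 0.4, -1.6]
gripper_width: 12.5
grasp_force: 59.2
```

```bash
python3 - <<'E'
from h import *
st();go(576.5,19.7,235,87.7)
s=shot("side");k=6
# lid blue front edge and extents, clips
H=cv2.cvtColor(cv2.resize(s,None,fx=k,fy=k,interpolation=cv2.INTER_CUBIC),cv2.COLOR_RGB2HSV)
m=cv2.inRange(H,(5,170,150),(18,255,255));p=proj("side",[[575,20,258]])[0]
for c in cv2.findContours(m,0,1)[0]:
    q=c.reshape(-1,2).mean(0)/k
    if cv2.contourArea(c)>600 and np.hypot(*(q-p))<60:print("clip px",q.round(1),cv2.contourArea(c)/36,cv2.minAreaRect(c.astype(np.float32)/k))
print("expected centre",p,proj("side",[[575,20,210]])[0])
cv2.imwrite("pics/c10.png",crop(s,230,110,100,85,7)[:595,:700])
E
```

```text
t 31.62 pos [575.5  19.  267.9] toolx [-0.999  0.041 -0.001] tooly [0.041 0.999 0.   ] z [ 0.001  0.    -1.   ] F [ 0.2  0.4 -1.6] w 12.5 g 59.2 j [ 0.31  0.28 -0.06  0.   -1.24 -1.93]
shift [-0.9, 0.8, 32.9] turn [0.0, 0.001, -0.001]
clip px [273.6 173.6] 62.625 ((273.545654296875, 173.4437255859375), (14.617539405822754, 5.058551788330078), 4.085616588592529)
clip px [297.3 164.6] 64.76388888888889 ((297.2631530761719, 164.88461303710938), (7.208277702331543, 11.639551162719727), 88.63616180419922)
clip px [257.6 161.3] 69.18055555555556 ((257.49969482421875, 161.33941650390625), (11.855822563171387, 8.09199333190918), 2.7926554679870605)
clip px [284.3 152.2] 34.361111111111114 ((284.40435791015625, 152.3638153076172), (6.320980072021484, 6.269016265869141), 3.5761306285858154)
expected centre [276.39581006 165.51906093] [276.45837361 179.51606299]
```

View pics/c10.png

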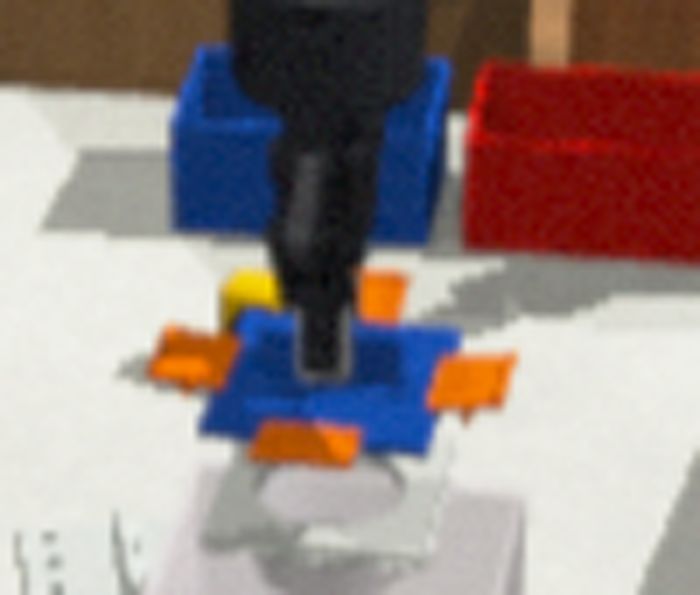

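The lid is held level over the mouth. The side clips at (257.6,161) and (297.3,165) centre within about 2 mm of the mouth. Lower it in.

Call:
servo_tool([
  [[5,-1,0.7,10,0,0,0],[5,-1,0.7,20,0,0,0],[5,-1,0.7,28,0,0,0],[5,-1,0.7,33,0,0,0],[5,-1,0.7,37,0,0,0],[5,-1,0.7,40,0,0,0],[5,-1,0.7,40,0,0,0]],
])

```text
clock: 32.55
position: [576.4, 20.4, 227.2]
ee_rot: [0.02, 1.0, -0.0, -0.0]
contact_force: [-0.2, 0.2, -1.3]
gripper_width: 12.7
grasp_force: 59.2
```

```bash
python3 - <<'E'
from h import *
st();print(arm.read_state()["wrist_torque"])
E
```

```text
t 32.55 pos [576.4  20.4 227.2] toolx [-0.999  0.04   0.   ] tooly [ 0.04   0.999 -0.   ] z [-0. -0. -1.] F [-0.2  0.2 -1.3] w 12.7 g 59.2 j [ 0.32  0.31 -0.12 -0.   -1.14 -1.93]
[-0.01309599 -0.03996547 -0.00838358]
```

Call:
servo_tool([
  [[5,0,0,2,0,0,0],[5,0,0,4,0,0,0],[5,0,0,5,0,0,0],[5,0,0,6,0,0,0],[5,0,0,7,0,0,0],[5,0,0,7,0,0,0]],
])

```text
clock: 33.3
position: [576.5, 20.3, 221.1]
ee_rot: [0.02, 1.0, -0.0, 0.0]
contact_force: [-1.8, 0.8, 2.9]
gripper_width: 13.2
grasp_force: 59.8
```

```bash
python3 - <<'E'
from h import *
st();print(arm.read_state()["wrist_torque"])
E
```

```text
t 33.3 pos [576.5  20.3 221.1] toolx [-0.999  0.04  -0.001] tooly [ 0.04   0.999 -0.   ] z [ 0.001 -0.    -1.   ] F [-1.8  0.8  2.9] w 13.2 g 59.8 j [ 0.32  0.31 -0.13  0.   -1.13 -1.93]
[ 0.10796104  0.5951108  -0.00459867]
```

Call:
servo_tool([
  [[5,0.5,0,1,0,0,0],[5,1,0,2,0,0,0],[5,1,0,3,0,0,0],[5,1,0,3,0,0,0]],
])

```text
clock: 33.8
position: [576.6, 20.3, 221.1]
ee_rot: [0.02, 1.0, -0.0, 0.002]
contact_force: [-4.3, 2.2, 12.8]
gripper_width: 12.7
grasp_force: 61.1
```

```bash
python3 - <<'E'
from h import *
st();print(arm.read_state()["wrist_torque"])
E
```

```text
t 33.8 pos [576.6  20.3 221.1] toolx [-0.999  0.039 -0.005] tooly [ 0.039  0.999 -0.   ] z [ 0.005 -0.    -1.   ] F [-4.3  2.2 12.8] w 12.7 g 61.1 j [ 0.32  0.31 -0.13  0.   -1.12 -1.93]
[ 0.33798111  1.38243709 -0.06235381]
```

The lid is seated: the TCP stays at 221.1 under 13 N, and the yaw is about -2.25°. Let go and rise.

Call:
servo_tool([
  [[5,-1,0,-3,0,0,0],[40,-1,0,-3,0,0,0],[40,-1,0,-3,0,0,0],[40,-1,0,-3,0,0,0],[40,-1,0,-25,0,0,0],[40,-1,0,-60,0,0,0],[40,-1,0,-70,0,0,0],[0,-1,0,-70,0,0,0],[0,-1,0,-70,0,0,0]],
])

```text
clock: 34.92
position: [575.7, 20.3, 285.7]
ee_rot: [0.02, 1.0, -0.0, -0.001]
contact_force: [0.1, 0.2, -0.4]
gripper_width: 4.2
grasp_force: 0.0
```

```bash
python3 - <<'E'
from h import *
st()
s=shot("side");t=shot("top");k=6
H=cv2.cvtColor(cv2.resize(s,None,fx=k,fy=k,interpolation=cv2.INTER_CUBIC),cv2.COLOR_RGB2HSV)
m=cv2.inRange(H,(5,170,150),(18,255,255));p=proj("side",[[575,20,213]])[0]
for c in cv2.findContours(m,0,1)[0]:
    q=c.reshape(-1,2).mean(0)/k
    if cv2.contourArea(c)>600 and np.hypot(*(q-p))<45:print("clip px",q.round(1),cv2.contourArea(c)/36)
L=np.array([574.8,20.3,213]);ex=np.array([.9992,-.04,0]);ey=np.array([.04,.9992,0])
for th in(1.57,1.9,2.2):print(th,proj("side",[L+d*(46+14*np.sin(th))+[0,0,-14*np.cos(th)] for d in(ex,ey,-ex,-ey)]).round(1).tolist())
go(*(L[:2]+73*ex[:2]),270,87.7)
E
```

```text
t 34.92 pos [575.7  20.3 285.7] toolx [-0.999  0.04   0.003] tooly [ 0.04   0.999 -0.   ] z [-0.003 -0.    -1.   ] F [ 0.1  0.2 -0.4] w 4.2 g 0.0 j [ 0.32  0.27 -0.02 -0.   -1.28 -1.93]
clip px [273.4 187.9] 67.38888888888889
clip px [296.5 178.8] 66.86111111111111
clip px [257.8 175.1] 67.97222222222223
clip px [280.3 165.9] 80.73611111111111
1.57 [[256.5, 176.7], [272.6, 190.2], [296.8, 180.7], [280.1, 168.0]]
1.9 [[256.7, 175.5], [272.7, 188.8], [296.6, 179.4], [280.1, 166.9]]
2.2 [[257.3, 174.5], [272.8, 187.3], [296.0, 178.3], [280.0, 166.2]]
shift [-71.9, -0.0, 15.7] turn [-0.001, -0.003, -0.0]
```

The pixels put all four clips at about 2.1 rad and the lid where planned. Clip +x: move out, sweep down, push in.

Call:
servo_tool([
  [[0,-40,0,0,0,0,0],[0,-72,0,0,0,0,0],[0,-72,0,30,0,0,0],[0,-72,0,50,0,0,0],[0,-72,0,65,0,0,0],[0,-72,0,80,0,0,0],[0,-72,0,92,0,0,0],[0,-72,0,98,0,0,0],[0,-72,0,98,0,0,0]],
])

```text
clock: 36.15
position: [648.5, 17.5, 189.3]
ee_rot: [0.02, 1.0, -0.0, 0.0]
contact_force: [0.1, -0.8, 0.6]
gripper_width: 0.3
grasp_force: 0.1
```

```bash
python3 - <<'E'
from h import *
st();go(574.8+63.5,20.3-2.5,186,87.7)
E
```

```text
t 36.15 pos [648.5  17.5 189.3] toolx [-0.999  0.04  -0.   ] tooly [ 0.04   0.999 -0.   ] z [ 0. -0. -1.] F [ 0.1 -0.8  0.6] w 0.3 g 0.1 j [ 0.28  0.45  0.01  0.   -1.13 -1.89]
shift [10.2, -0.1, 3.3] turn [-0.0, 0.0, -0.0]
```

Call:
servo_tool([
  [[0,3,0,3,0,0,0],[0,6,0,3,0,0,0],[0,8,0,3,0,0,0],[0,10,0,3,0,0,0],[0,11.5,0,3,0,0,0],[0,13,0,3,0,0,0],[0,13,0,3,0,0,0]],
])

```text
clock: 37.02
position: [636.9, 18.0, 186.6]
ee_rot: [0.02, 1.0, 0.0, 0.002]
contact_force: [5.7, -1.5, -1.6]
gripper_width: 0.0
grasp_force: 2.7
```

```bash
python3 - <<'E'
from h import *
st();go(574.8+63.5,20.3-2.5,186,87.7)
E
```

```text
t 37.02 pos [636.9  18.  186.6] toolx [-0.999  0.04  -0.004] tooly [0.04  0.999 0.   ] z [ 0.004  0.    -1.   ] F [ 5.7 -1.5 -1.6] w 0.0 g 2.7 j [ 0.28  0.44 -0.03  0.   -1.1  -1.89]
shift [-1.4, -0.1, 0.6] turn [0.0, 0.004, 0.0]
```

Call:
servo_tool([
  [[0,1,0,0,0,0,0],[0,2,0,0,0,0,0],[0,3,0,0,0,0,0],[0,3,0,0,0,0,0]],
])

```text
clock: 37.52
position: [637.0, 18.0, 186.8]
ee_rot: [0.02, 1.0, 0.0, 0.005]
contact_force: [12.1, -3.4, -5.6]
gripper_width: 0.1
grasp_force: 6.4
```

```bash
python3 - <<'E'
from h import *
st()
E
```

```text
t 37.52 pos [637.   18.  186.8] toolx [-0.999  0.04  -0.011] tooly [0.04  0.999 0.001] z [ 0.011  0.    -1.   ] F [12.1 -3.4 -5.6] w 0.1 g 6.4 j [ 0.28  0.43 -0.03  0.   -1.09 -1.89]
```

Hard stop at r≈62 with 12 N, past the 6 N snap, so it is locked. Next is the -x side.

Call:
servo_tool([
  [[0,-10,0,0,0,0,0],[0,-18,0,0,0,0,0],[0,-18,0,-50,0,0,0],[0,-18,0,-95,0,0,0],[0,20,0,-95,0,0,0],[0,70,0,-95,0,0,0],[0,120,0,-95,0,0,0],[0,133,0,-95,0,0,0],[0,133,0,-95,0,0,0]],
])

```text
clock: 38.65
position: [499.3, 23.6, 282.1]
ee_rot: [0.02, 1.0, 0.0, 0.001]
contact_force: [-0.0, -0.1, -0.6]
gripper_width: -0.1
grasp_force: 0.0
```

```bash
python3 - <<'E'
from h import *
st();go(574.8-73,20.3+2.9,186,87.7)
E
```

```text
t 38.65 pos [499.3  23.6 282.1] toolx [-0.999  0.039 -0.001] tooly [0.039 0.999 0.   ] z [ 0.001  0.    -1.   ] F [-0.  -0.1 -0.6] w -0.1 g 0.0 j [ 0.37  0.13 -0.21  0.   -1.23 -1.98]
shift [-2.4, -0.3, 96.1] turn [0.0, 0.001, 0.001]
```

Call:
servo_tool([
  [[0,-2,0,30,0,0,0],[0,-2,0,48,0,0,0],[0,-2,0,63,0,0,0],[0,-2,0,78,0,0,0],[0,-2,0,90,0,0,0],[0,-2,0,96,0,0,0],[0,-2,0,96,0,0,0]],
])

```text
clock: 39.52
position: [501.3, 23.3, 185.0]
ee_rot: [0.02, 1.0, -0.0, -0.0]
contact_force: [-0.4, 0.4, -0.2]
gripper_width: -0.0
grasp_force: 0.5
```

Call:
servo_tool([
  [[0,-3,0,0,0,0,0],[0,-6,0,0,0,0,0],[0,-8,0,0,0,0,0],[0,-10,0,0,0,0,0],[0,-12,0,0,0,0,0],[0,-14,0,0,0,0,0],[0,-14,0,0,0,0,0]],
])

```text
clock: 40.4
position: [513.0, 22.7, 185.8]
ee_rot: [0.02, 1.0, -0.0, -0.003]
contact_force: [-10.9, 3.1, 6.2]
gripper_width: -0.1
grasp_force: 5.4
```

```bash
python3 - <<'E'
from h import *
st()
E
```

```text
t 40.4 pos [513.   22.7 185.8] toolx [-0.999  0.04   0.005] tooly [ 0.04   0.999 -0.   ] z [-0.005 -0.    -1.   ] F [-10.9   3.1   6.2] w -0.1 g 5.4 j [ 0.36  0.24 -0.33 -0.   -1.01 -1.97]
```

Same stop on the opposite side (624 mm symmetric about x=575), so it is locked. Retreat, rise and turn a quarter for the ±y clips.

Call:
servo_tool([
  [[0,5,0,0,0,0,0],[0,10,0,-50,0,0,0],[0,10,0,-95,0,0,-0.18],[0,10,0,-95,0,0,-0.36],[0,10,0,-95,0,0,-0.54],[0,10,0,-95,0,0,-0.72],[0,10,0,-95,0,0,-0.9],[0,10,0,-95,0,0,-1.08],[0,10,0,-95,0,0,-1.26],[0,10,0,-95,0,0,-1.44]],
])

```text
clock: 41.65
position: [506.7, 23.4, 281.2]
ee_rot: [-0.646, 0.763, -0.001, 0.002]
contact_force: [0.6, 0.3, 0.1]
gripper_width: 0.2
grasp_force: 0.0
```

```bash
python3 - <<'E'
from h import *
st();go(577.9,93.2,282,177.7)
E
```

```text
t 41.65 pos [506.7  23.4 281.2] toolx [-0.164 -0.986 -0.001] tooly [-0.986  0.164 -0.004] z [ 0.004  0.001 -1.   ] F [0.6 0.3 0.1] w 0.2 g 0.0 j [ 0.37  0.15 -0.19  0.   -1.23 -0.53]
shift [-80.6, -58.8, -0.5] turn [-0.004, 0.001, -0.125]
```

Call:
servo_tool([
  [[0,-40,-28,0,0,0,-0.06],[0,-80,-55,0,0,0,-0.125],[0,-80,-59,0,0,0,-0.125],[0,-80,-59,0,0,0,-0.125],[0,-80,-59,0,0,0,-0.125]],
])

```text
clock: 42.28
position: [576.9, 91.3, 280.9]
ee_rot: [-0.69, 0.723, -0.0, 0.0]
contact_force: [0.2, 0.1, -0.2]
gripper_width: -0.0
grasp_force: 0.0
```

```bash
python3 - <<'E'
from h import *
st();go(577.9,93.2,186,177.7)
E
```

```text
t 42.27 pos [576.9  91.3 280.9] toolx [-0.047 -0.999 -0.   ] tooly [-0.999  0.047 -0.001] z [ 0.001  0.    -1.   ] F [ 0.2  0.1 -0.2] w -0.0 g 0.0 j [ 0.43  0.28 -0.01  0.   -1.27 -0.48]
shift [-1.9, -0.8, 94.9] turn [-0.001, 0.0, -0.007]
```

Call:
servo_tool([
  [[0,-2,-1,30,0,0,-0.007],[0,-2,-1,48,0,0,-0.007],[0,-2,-1,63,0,0,-0.007],[0,-2,-1,78,0,0,-0.007],[0,-2,-1,90,0,0,-0.007],[0,-2,-1,95,0,0,-0.007],[0,-2,-1,95,0,0,-0.007]],
])

```text
clock: 43.15
position: [578.3, 93.9, 185.1]
ee_rot: [-0.693, 0.721, 0.0, -0.0]
contact_force: [0.1, -0.5, -0.1]
gripper_width: -0.2
grasp_force: 0.0
```

Call:
servo_tool([
  [[0,3,0,0,0,0,0],[0,6,0,0,0,0,0],[0,8,0,0,0,0,0],[0,10,0,0,0,0,0],[0,12,0,0,0,0,0],[0,14,0,0,0,0,0],[0,14,0,0,0,0,0]],
])

```text
clock: 44.02
position: [578.1, 81.1, 185.8]
ee_rot: [-0.693, 0.721, 0.0, 0.001]
contact_force: [-1.3, 6.4, 0.6]
gripper_width: 0.6
grasp_force: 2.8
```

```bash
python3 - <<'E'
from h import *
st()
E
```

```text
t 44.02 pos [578.1  81.1 185.8] toolx [-0.039 -0.999 -0.002] tooly [-0.999  0.039 -0.001] z [ 0.002  0.002 -1.   ] F [-1.3  6.4  0.6] w 0.6 g 2.8 j [ 0.42  0.35 -0.16 -0.   -1.05 -0.45]
```

Call:
servo_tool([
  [[0,1,0,0,0,0,0],[0,2,0,0,0,0,0],[0,3,0,0,0,0,0],[0,3,0,0,0,0,0]],
])

```text
clock: 44.52
position: [578.2, 81.0, 185.9]
ee_rot: [-0.693, 0.72, 0.001, 0.003]
contact_force: [-2.7, 14.4, 1.8]
gripper_width: 0.2
grasp_force: 7.2
```

Call:
servo_tool([
  [[0,-10,0,0,0,0,0],[0,-15,0,-50,0,0,0],[0,-15,0,-95,0,0,0],[0,30,0,-95,0,0,0],[0,85,0,-95,0,0,0],[0,130,0,-95,0,0,0],[0,133,0,-95,0,0,0],[0,133,0,-95,0,0,0]],
])

```text
clock: 45.52
position: [572.4, -56.3, 280.3]
ee_rot: [-0.693, 0.721, -0.0, -0.0]
contact_force: [0.9, 0.3, 0.5]
gripper_width: 0.1
grasp_force: 0.0
```

```bash
python3 - <<'E'
from h import *
st();go(575-2.9,19.3-73,186,177.7)
E
```

```text
t 45.52 pos [572.4 -56.3 280.3] toolx [-0.04  -0.999  0.   ] tooly [-0.999  0.04   0.   ] z [-0. -0. -1.] F [0.9 0.3 0.5] w 0.1 g 0.0 j [ 0.18  0.27 -0.04  0.   -1.26 -0.22]
shift [-2.7, 0.3, 94.3] turn [0.0, -0.0, 0.0]
```

Call:
servo_tool([
  [[0,-2,0,30,0,0,0],[0,-2,0,48,0,0,0],[0,-2,0,63,0,0,0],[0,-2,0,78,0,0,0],[0,-2,0,90,0,0,0],[0,-2,0,94,0,0,0],[0,-2,0,94,0,0,0]],
])

```text
clock: 46.4
position: [572.5, -54.1, 186.2]
ee_rot: [-0.693, 0.721, 0.0, -0.0]
contact_force: [-0.1, -0.3, 0.5]
gripper_width: -0.1
grasp_force: 0.3
```

Call:
servo_tool([
  [[0,-3,0,0,0,0,0],[0,-6,0,0,0,0,0],[0,-8,0,0,0,0,0],[0,-10,0,0,0,0,0],[0,-12,0,0,0,0,0],[0,-14,0,0,0,0,0],[0,-15,0,0,0,0,0],[0,-15,0,0,0,0,0]],
])

```text
clock: 47.4
position: [572.8, -42.6, 186.8]
ee_rot: [-0.693, 0.721, -0.002, -0.002]
contact_force: [1.3, -16.1, -1.1]
gripper_width: -0.1
grasp_force: 7.3
```

Call:
servo_tool([
  [[0,0,0,0,0,0,0],[0,8,0,0,0,0,0],[0,16,0,-10,0,0,0],[0,16,0,-70,0,0,0],[0,16,0,-120,0,0,0],[0,60,40,-140,0,0,0],[0,110,80,-140,0,0,0],[0,160,120,-140,0,0,0],[0,200,150,-140,0,0,0],[0,200,150,-140,0,0,0]],
])

```text
clock: 48.65
position: [413.7, -234.6, 327.9]
ee_rot: [-0.692, 0.722, -0.001, 0.001]
contact_force: [0.6, 0.6, 0.5]
gripper_width: -0.1
grasp_force: 0.0
```

```bash
python3 - <<'E'
from h import *
st()
s=shot("side");t=shot("top");k=6
o=np.zeros((600,800,3),np.uint8);o[:595,:455]=crop(s,242,150,65,85,7);o[:325,460:785]=crop(t,255,178,65,65,5);o[330:600,460:740]=cv2.resize(crop(s,0,0,560,420,1),(280,210))[:210].repeat(1,0) if False else cv2.resize(crop(s,0,0,560,420,1),(280,270))
cv2.imwrite("pics/c12.png",o)
E
```

```text
t 48.65 pos [ 413.7 -234.6  327.9] toolx [-0.043 -0.999  0.   ] tooly [-0.999  0.043 -0.003] z [ 0.003 -0.    -1.   ] F [0.6 0.6 0.5] w -0.1 g 0.0 j [-0.17  0.07 -0.17 -0.   -1.33  0.13]
```

View pics/c12.png

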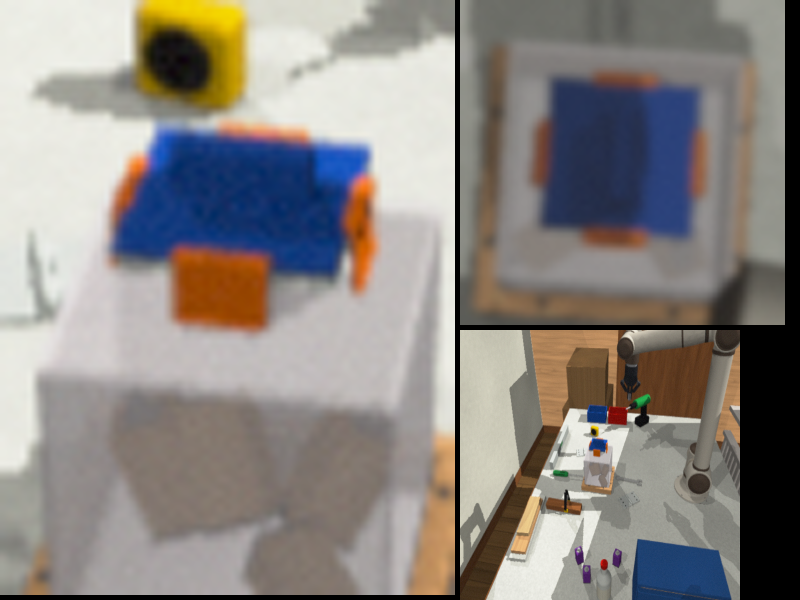

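The lid sits square, all four clips hang straight down, and the stops are symmetric (124.0 and 123.6 mm). The feet are inside and only the purple ones remain on the bench. Handing in.

```bash
python3 -c "
from bench import arm
print(arm.job_done())"
```

```text
the job is handed in; nothing more can be done
None
```

I put all four beech feet that were present into the canister, seated the lid square and flat, pressed all four clips down to a firm stop, and handed the job in at about 49 s; the tools and purple look-alikes were left alone, and no verdict came back.

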